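Gauge a stud with a threaded ring

TASK

Screw the ring gauge down the upright stud by its red crank handle (clockwise seen from above), counting the turns from where it stands now, and stop as soon as it clearly turns harder (some 6 N more at the handle than before); do not force it any further. Then record the result: if the ring had made two full turns or more when the resistance rose, slide the black knob of the verdict slide all the way to its green end, if fewer, all the way to its red end.

Things in the scene. Friction and masses are not known exactly. Their poses are not given: they have to be found in the camera images.
- stand: round grey drum 112 mm in diameter and 32 mm high, fixed to the table, with a vertical steel threaded stud of 24 mm diameter in a 44 mm collar on its middle; the stud's tip is 75.5 mm above the table. Origin: middle of the underside, on the stud axis; z up
- stud_axis (a point): tip of the stud, on its axis, 75.5 mm above the table. The ring and crank turn about this vertical axis; at the start the ring's top lies 3.5 mm below this tip, later up to 12 mm below it
- crank_grip (a point): point at which to grip the crank handle, on the handle's axis: 38 mm above its foot and 15 mm below its top. The handle is a vertical red sleeve of 17 mm diameter and 53 mm length, 45 mm from the stud axis, standing on an arm of the dark knurled ring gauge (54 mm diameter, 22 mm high); it turns freely on its pin, so it can be held from above with an unchanging gripper direction and led round in a circle. At the start this point is about 109.5 mm above the table
- ring (a joint): turn of the ring gauge in rad, 0 where it stands at the start, growing clockwise seen from above (screwing on); 3 mm lower per turn, the crank with it. Turns freely until it meets a hidden crush seat, somewhere between 1.2 and 2.6 turns, different each time; then the drag at the handle rises over that of free turning: by 4 N 0.3 rad past the touch, 6 N at 0.7, 10 N at 1.3, 13 N at 1.8 rad. Let go, it springs back a little
- crush_seat (a point): a point of the crush seat, which is hidden from sight inside the drum on the stud axis, about 16 mm above the table. It rests until the ring meets the seat, then shifts sideways by about 0.35 mm per radian of further turning. It should end shifted by 0.04 to 0.7 mm in all, much less than the noise of poses: the contact must be felt. Its place does not tell where the ring will meet the seat
- verdict_base: grey verdict slide 50 x 200 x 18 mm, fixed to the table, a green block on the top at its +y end and a red block at its -y end. Origin: middle of the underside; y along the slide from red to green
- verdict (a joint): position of the black knob along the slide in m: 0 all the way to red, 0.09 all the way to green; starts near the middle; 1.5 N friction, stays where it is left
- verdict_top (a point): middle of the top of the black verdict knob, 52.5 mm above the table. The knob's upright block is 24 mm across the slide, 14 mm along it and 28 mm high over a flat foot of 30 x 26 x 6 mm, whose top is 24.5 mm above the table
- green_end (a point): top of the green block (44 x 27 x 6 mm) at the end of the slide, 23 mm above the table; the knob's upright block stops 38.5 mm short of it
- red_end (a point): top of the red block, likewise at the other end
- micrometer: outside micrometer lying loose, 40 x 120 x 13 mm, bystander
- loupe: black eye loupe, 39 mm diameter, 40 mm high, loose, bystander
Things that resemble listed ones, but are neither listed nor needed, are in the scene too. There is more than one size of the stand; the one meant has the size given above.

How it is judged:
By the outcome, as a careful person would: the job done as asked, in the order asked, and still so for the second after the job is handed in, with the robot touching nothing.
It also fails if it takes over 64 s, if anything falls off the work surface, if the arm or the gripper's body presses on something with over 40 N, if the wrist force passes 120 N, or if a joint passes its speed limit or range.

ROBOT

A 6-joint arm with a two-finger parallel gripper is mounted at the origin on a cart in front of the work surface, level with it; the furniture and walls round the work are solid. World frame = base frame: x ahead of the robot, y to its left, z up, the work surface at z = 0. Lengths are in mm, angles in degrees, forces in N, time in s.
With the tool pointing down it reaches from about 425 to 950 mm from the base axis. Payload 14.7 kg.
Tool frame: the origin (TCP) lies on the centre line of the jaws, within the pads' length; the fingertips stand 11 mm ahead of it and the grasp point (between the pads) lies 8 mm behind it; z points along the fingers, y is the direction in which the jaws open and shut (so a half turn about z gives the same grasp; the last joint's range is limited). The gripper opens to 85 mm and grips with 20 to 120 N. Pads are 22 mm wide; open, the fingers measure 114 mm over their backs; the gripper's body (76 mm by 85 mm) begins 54 mm behind the grasp point. The pads swing forward as they close: fully open they stand 13 mm farther back than shut.
Start: joints at [69.122, 27.513, 91.461, -0, 61.026, -2.67], TCP at [203.086, 617.453, 242.297] pointing down, gripper open.
Joint ranges: [-157.49, 157.49], [-46.99, 117.5], [13.45, 153.17], [-89.5, 269.5], [5.16, 153.95], [-167.48, 167.48]. Speed limits (degrees/s): [108.29, 108.29, 136.94, 172.46, 172.46, 172.46].

INTERFACE

Orientations are given as a 3x3 rotation matrix whose columns are the frame's x, y, z axes.
In Python, from workcell import arm gives the robot as it stands. The module is installed in compiled form; this text tells all that it offers.
- The arm moves only by the tool step_arm, never from a script. Its argument "commands" is text: rows parted by semicolons, each of 5 numbers parted by spaces: the closure, from 0 (fully open) to 1 (shut), then the shift along the tool's x, y, z in m, then the turn about the tool's z in degrees. A call has exactly 8 rows; each row shifts and turns the commanded pose from where the row before left it, along the tool's axes as they then stand; what a row does not reach is not made up. A row lasts 1/12 s, in which the tool goes at most 41.7 mm and 7.16 degrees, less where a joint would pass 70% of its speed; a pose out of reach is approached as far as the arm can. A call is refused whole if a number of a shift passes 0.0417 or a number of a turn 7.16, either way. A call with a gripper value outside its range is refused whole. The fingers move at their own pace and stop on an object; "grip_force" is the grip in N (left out, the last holds). Time passes only in rows, so rows that do not move let the fingers close, or fill a call up. It gives the time, the measured TCP pose, the force and the opening at its end, in the units of the state.
- arm.sense(): the state, without advancing time (a new reading comes with each control period).
- arm.camera(name): name is "scene" or "top" or "wrist"; returns the picture (420x560x3 uint8, red, green, blue); there is no depth.
- arm.camera_info(name): a dict with "intrinsics" (3x3 intrinsics, pixels), "k1" (the pictures are not rectified: a ray, as slopes to the right and down, at radius r is drawn at 1 + k1 r^2 times it, then the intrinsics apply), "R" (3x3) and "t" (3): a world point X has camera coordinates R X + t. Camera axes: x right, y down, z forward; pixel columns grow to the right and rows downward; lengths in mm; the calibration is good to about 2 mm. A picture is of the moment at which its call begins: read the wrist's pose just before it. camera_info takes no time and is no camera call; for the wrist camera it gives the pose at the moment of the call.
- arm.close_job(): hands the job in, once; it reports no verdict.
Trained networks look in the newest picture that a camera, given by its name, has taken for a name from the list of things; names that differ only in an ending like _2 or _b are one class to them, and where a whole thing is asked for, a point or a joint stands for the part that bears it (a point fixed in the world has none). Each returns a list of dicts, best first, with "confidence" (0 to 1); they miss things now and then, are a little off and sometimes report something else, mostly with a low value. They report only what shows in the picture. A call takes as long as a camera call. They do not tell look-alikes from the thing itself.
- arm.find_in(camera, label): "rect" ([centre column, centre row, width, height] in pixels, round what is visible of it).
The state is a dict: "time": time; "joint_pos": joint angles; "qd": joint speeds; "tau": joint torques, N m; "eef_pos": TCP position; "ee_rot": TCP orientation; "force": force on the tool from outside, world axes, zero at the start; "ft_torque": the same for the moment, N m; "grip_width": finger opening in mm.
Only numpy, scipy, OpenCV 4.12 (cv2) and the standard library are available. Lean on these libraries where they do the work, as an engineer would, in place of code of your own. Each camera call takes 0.05 s, during which the arm holds its last target.

## Working session

There is one attempt and no reset: what is moved stays moved. The work goes in short steps, Python scripts to look and compute and a tool call to move; the robot and the scene stay as the last step left them, time stands still between calls to the robot, and variables do not carry over. Pictures are saved under pics/ and viewed, and the job is handed in when it is done.

Besides the shell and the picture viewer there is one more tool, called after "Call:" as name(argument=value, ...) on one line, values as JSON. step_arm: Moves the arm, as the interface text tells. Its arguments: {"type":"object","properties":{"commands":{"type":"string"},"grip_force":{"type":"number"}},"required":["commands"]}

```bash
mkdir -p pics; ls; cat > h.py <<'E'
import numpy as np, cv2
from workcell import arm
def save(img,n): cv2.imwrite(f'pics/{n}.png',img[:,:,::-1])
def ray(cam,uv,info=None):
    i=info or arm.camera_info(cam);K=np.array(i['intrinsics']);R=np.array(i['R']);t=np.array(i['t']).ravel()
    xd=(np.linalg.inv(K)@np.array([uv[0],uv[1],1.]))[:2]
    x=xd.copy()
    for _ in range(30): x=xd/(1+i['k1']*(x@x))
    return -R.T@t, R.T@np.array([x[0],x[1],1.])
def atz(cam,uv,z,info=None):
    c,d=ray(cam,uv,info); return c+d*(z-c[2])/d[2]
def proj(cam,X,info=None):
    i=info or arm.camera_info(cam);p=np.array(i['R'])@np.array(X)+np.array(i['t']).ravel()
    s=p[:2]/p[2]; s=s*(1+i['k1']*(s@s)); return (np.array(i['intrinsics'])@np.array([s[0],s[1],1]))[:2]
E
python3 - <<'E'
from h import *
s=arm.sense();print(s['time'],s['eef_pos'],s['ee_rot'],s['force'],s['grip_width'])
for c in('top','scene'):
    save(arm.camera(c),c+'0')
    for l in('stand','crank_grip','stud_axis','ring','verdict_base','verdict_top','green_end','red_end'):
        print(c,l,[(np.round(d['rect']).tolist(),round(d['confidence'],2)) for d in arm.find_in(c,l)])
print(arm.sense()['time'])
E
```

```text
pics
0.0 [202.95276174 617.05721534 241.6551826 ] [[-9.49918746e-01  3.12496693e-01 -4.39240454e-04]
 [ 3.12496998e-01  9.49918002e-01 -1.18990694e-03]
 [ 4.54004325e-05 -1.26757623e-03 -9.99999196e-01]] [0.03357335 0.89672403 0.64726236] 85.24962118141596
top stand [([393.0, 144.0, 31.0, 29.0], 0.91), ([337.0, 164.0, 42.0, 44.0], 0.75)]
top crank_grip [([339.0, 168.0, 41.0, 42.0], 0.63), ([340.0, 164.0, 22.0, 33.0], 0.58)]
top stud_axis [([340.0, 168.0, 39.0, 44.0], 0.97), ([391.0, 146.0, 33.0, 26.0], 0.62)]
top ring [([340.0, 168.0, 19.0, 32.0], 0.85), ([397.0, 142.0, 18.0, 24.0], 0.76)]
top verdict_base [([224.0, 195.0, 78.0, 30.0], 0.68)]
top verdict_top [([221.0, 194.0, 9.0, 13.0], 0.63)]
top green_end [([226.0, 196.0, 78.0, 28.0], 0.75)]
top red_end [([225.0, 194.0, 75.0, 29.0], 0.74)]
scene stand [([354.0, 240.0, 32.0, 43.0], 0.82), ([408.0, 253.0, 29.0, 29.0], 0.82)]
scene crank_grip [([410.0, 245.0, 11.0, 9.0], 0.63), ([350.0, 233.0, 27.0, 27.0], 0.61)]
scene stud_axis [([196.0, 203.0, 10.0, 16.0], 0.74), ([351.0, 241.0, 37.0, 43.0], 0.68), ([406.0, 252.0, 26.0, 27.0], 0.62), ([254.0, 217.0, 12.0, 15.0], 0.53)]
scene ring [([351.0, 234.0, 24.0, 19.0], 0.83), ([258.0, 222.0, 61.0, 30.0], 0.44), ([406.0, 246.0, 16.0, 12.0], 0.41)]
scene verdict_base [([256.0, 223.0, 58.0, 32.0], 0.67)]
scene verdict_top [([251.0, 214.0, 9.0, 8.0], 0.49)]
scene green_end [([257.0, 223.0, 57.0, 29.0], 0.56)]
scene red_end [([256.0, 223.0, 64.0, 35.0], 0.89)]
0.9
```

```bash
python3 - <<'E'
from h import *
a=cv2.imread('pics/top0.png')[100:260,150:430];b=cv2.imread('pics/scene0.png')[170:310,150:450]
cv2.imwrite('pics/topc.png',cv2.resize(a,(784,448),interpolation=cv2.INTER_CUBIC))
cv2.imwrite('pics/scc.png',cv2.resize(b,(780,364),interpolation=cv2.INTER_CUBIC))
i=arm.camera_info('top');print(i)
for u in((337,164),(393,144),(224,195),(221,194)): print(u,atz('top',u,30).round())
E
```

```text
{'intrinsics': array([[426.11801943,   0.        , 279.79040968],
       [  0.        , 426.11801943, 207.379144  ],
       [  0.        ,   0.        ,   1.        ]]), 'k1': -0.023188710719433143, 'R': array([[-0.02690422, -0.99963715,  0.00131804],
       [-0.99011544,  0.02646634, -0.13773507],
       [ 0.13765021, -0.00501066, -0.99046823]]), 't': array([  57.76524175,  480.53845707, 1084.05522685])}
(337, 164) [ 595. -111.   30.]
(393, 144) [ 646. -264.   30.]
(224, 195) [519. 191.  30.]
(221, 194) [522. 199.  30.]
```

View pics/topc.png

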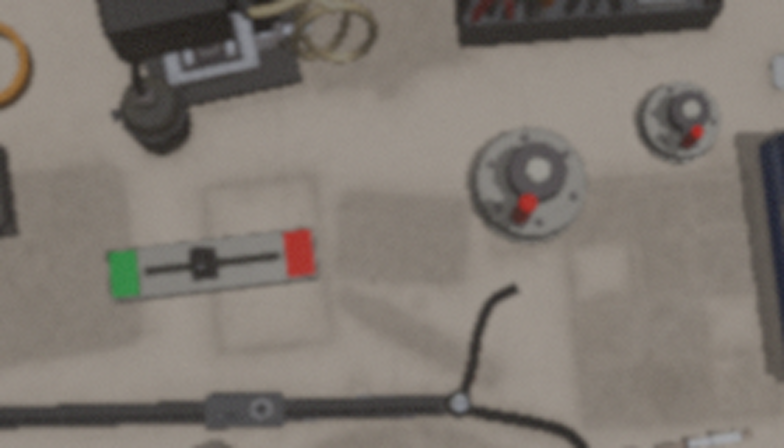

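View pics/scc.png

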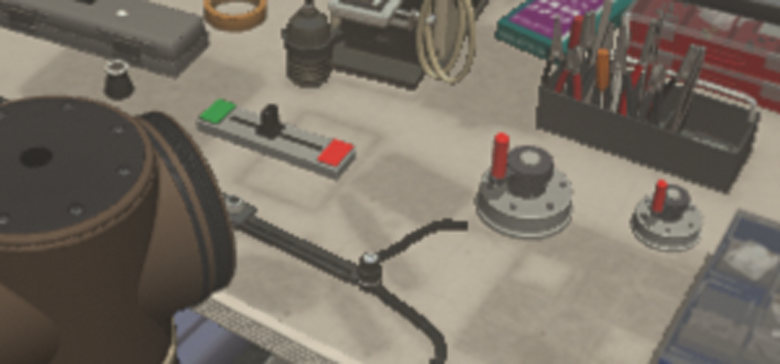

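View pics/top0.png

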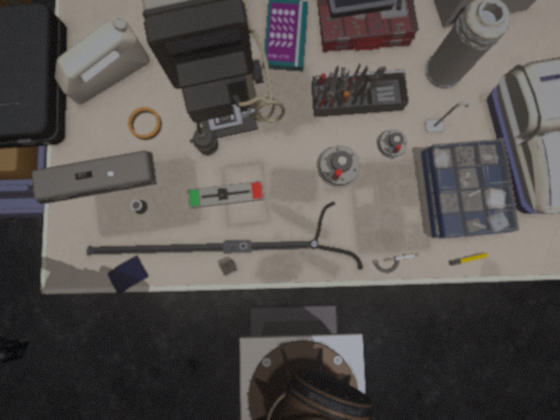

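```bash
cat >> h.py <<'E'
def plan(p0,R,p1,n,turn,clo=0,dec=4):
    R=np.array(R);d=(np.array(p1)-np.array(p0))/n/1000;out=[]
    for k in range(n):
        v=R.T@d; out.append(f"{clo} "+" ".join(f"{x:.{dec}f}" for x in v)+f" {turn}")
        c,s=np.cos(np.radians(turn)),np.sin(np.radians(turn)); R=R@np.array([[c,-s,0],[s,c,0],[0,0,1]])
    for i in range(0,n,8): print("; ".join(out[i:i+8]))
E
python3 - <<'E'
from h import *
s=arm.sense();plan(s['eef_pos'],s['ee_rot'],[560,-110,290],24,3)
for u,z in(((341.8,160),75.5),((338.6,172.5),124.5)): print(atz('top',u,z))
E
```

```text
0 -0.0236 -0.0241 -0.0020 3; 0 -0.0248 -0.0229 -0.0020 3; 0 -0.0260 -0.0215 -0.0020 3; 0 -0.0271 -0.0202 -0.0020 3; 0 -0.0281 -0.0187 -0.0020 3; 0 -0.0290 -0.0172 -0.0020 3; 0 -0.0299 -0.0157 -0.0020 3; 0 -0.0307 -0.0141 -0.0020 3
0 -0.0314 -0.0125 -0.0020 3; 0 -0.0320 -0.0108 -0.0020 3; 0 -0.0325 -0.0091 -0.0020 3; 0 -0.0329 -0.0074 -0.0020 3; 0 -0.0333 -0.0057 -0.0020 3; 0 -0.0335 -0.0039 -0.0020 3; 0 -0.0337 -0.0022 -0.0020 3; 0 -0.0338 -0.0004 -0.0020 3
0 -0.0337 0.0014 -0.0020 3; 0 -0.0336 0.0031 -0.0020 3; 0 -0.0334 0.0049 -0.0020 3; 0 -0.0331 0.0066 -0.0020 3; 0 -0.0327 0.0084 -0.0020 3; 0 -0.0322 0.0101 -0.0020 3; 0 -0.0317 0.0117 -0.0020 3; 0 -0.0310 0.0134 -0.0020 3
[ 594.39018673 -117.15674809   75.5       ]
[ 551.12872912 -100.15394126  124.5       ]
```

Call:
step_arm(commands="0 -0.0236 -0.0241 -0.0020 3; 0 -0.0248 -0.0229 -0.0020 3; 0 -0.0260 -0.0215 -0.0020 3; 0 -0.0271 -0.0202 -0.0020 3; 0 -0.0281 -0.0187 -0.0020 3; 0 -0.0290 -0.0172 -0.0020 3; 0 -0.0299 -0.0157 -0.0020 3; 0 -0.0307 -0.0141 -0.0020 3")

```text
time: 1.57
eef_pos: [322.4, 373.6, 258.5]
ee_rot: [[-0.739, 0.674, 0.0], [0.674, 0.739, 0.0], [-0.0, 0.0, -1.0]]
force: [0.9, -0.7, -1.0]
grip_width: 85.4
```

Call:
step_arm(commands="0 -0.0314 -0.0125 -0.0020 3; 0 -0.0320 -0.0108 -0.0020 3; 0 -0.0325 -0.0091 -0.0020 3; 0 -0.0329 -0.0074 -0.0020 3; 0 -0.0333 -0.0057 -0.0020 3; 0 -0.0335 -0.0039 -0.0020 3; 0 -0.0337 -0.0022 -0.0020 3; 0 -0.0338 -0.0004 -0.0020 3")

```text
time: 2.23
eef_pos: [441.4, 130.9, 274.7]
ee_rot: [[-0.401, 0.916, 0.001], [0.916, 0.401, 0.0], [-0.0, 0.001, -1.0]]
force: [0.7, 0.9, -0.4]
grip_width: 85.6
```

Call:
step_arm(commands="0 -0.0337 0.0014 -0.0020 3; 0 -0.0336 0.0031 -0.0020 3; 0 -0.0334 0.0049 -0.0020 3; 0 -0.0331 0.0066 -0.0020 3; 0 -0.0327 0.0084 -0.0020 3; 0 -0.0322 0.0101 -0.0020 3; 0 -0.0317 0.0117 -0.0020 3; 0 -0.0310 0.0134 -0.0020 3")

```text
time: 2.9
eef_pos: [560.3, -111.8, 290.5]
ee_rot: [[0.006, 1.0, 0.0], [1.0, -0.006, -0.0], [-0.0, 0.0, -1.0]]
force: [1.1, 1.4, 0.0]
grip_width: 85.3
```

```bash
python3 - <<'E'
from h import *
i=arm.camera_info('wrist')
s=arm.sense();print(s['time'],s['eef_pos'],s['ee_rot'],s['force'],s['joint_pos'])
im=arm.camera('wrist');save(im,'w1');print(i)
for l in('crank_grip','stud_axis','ring','stand'):
    print(l,[(np.round(d['rect']).tolist(),round(d['confidence'],2)) for d in arm.find_in('wrist',l)])
E
```

```text
2.9 [ 560.33140058 -111.76880563  290.52040917] [[ 6.47387900e-03  9.99979000e-01  2.96515324e-04]
 [ 9.99979043e-01 -6.47386239e-03 -5.69457645e-05]
 [-5.50249693e-05  2.96877770e-04 -9.99999954e-01]] [1.12395533 1.44120968 0.04585614] [-1.43211864e+01  1.85223694e+01  9.86880011e+01  1.17073493e-03
  6.27723613e+01 -1.39507938e+01]
{'intrinsics': array([[320.33275873,   0.        , 279.33746252],
       [  0.        , 320.33275873, 210.09428213],
       [  0.        ,   0.        ,   1.        ]]), 'k1': 0.023431827123048303, 'R': array([[ 9.99981174e-01, -6.13604865e-03, -1.39810965e-05],
       [-5.81005604e-03, -9.47582615e-01,  3.19458026e-01],
       [-1.97345824e-03, -3.19451931e-01, -9.47600427e-01]]), 't': array([-560.65897941, -160.59465006,  391.6525325 ])}
crank_grip [([298.0, 182.0, 67.0, 53.0], 0.71), ([345.0, 294.0, 45.0, 40.0], 0.68)]
stud_axis [([346.0, 278.0, 54.0, 56.0], 0.84), ([306.0, 172.0, 86.0, 90.0], 0.83)]
ring [([300.0, 184.0, 74.0, 51.0], 0.85), ([344.0, 290.0, 44.0, 30.0], 0.63)]
stand [([344.0, 279.0, 58.0, 60.0], 0.81), ([306.0, 173.0, 89.0, 90.0], 0.65)]
```

View pics/w1.png

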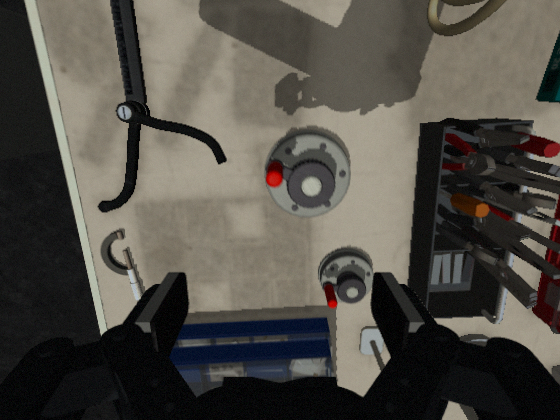

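```bash
python3 - <<'E'
import cv2
a=cv2.imread('pics/w1.png')[120:225,255:360]
cv2.imwrite('pics/w1z.png',cv2.resize(a,(588,588)[::1],fx=0,fy=0,interpolation=cv2.INTER_CUBIC))
E
```

```text
(no output)
```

View pics/w1z.png

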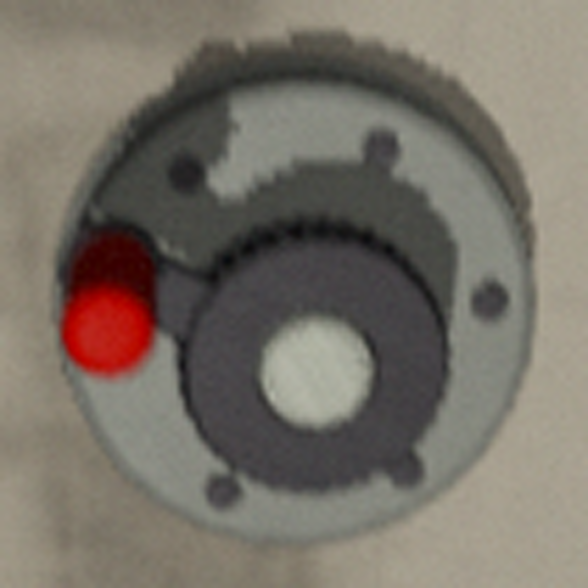

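```bash
python3 - <<'E'
from h import *
st=atz('wrist',(311.0,186.0),75.5);h=atz('wrist',(273.9,178.7),124.5)
print(st,h,h-st,np.hypot(*(h-st)[:2]),np.degrees(np.arctan2(*(h-st)[1::-1])))
for x in((594.4,-117,75.5),(551,-100,124.5)): print(proj('wrist',x))
s=arm.sense();print(s['eef_pos'],s['ee_rot'][:,0])
E
```

```text
[ 594.13725439 -117.17562098   75.5       ] [553.86788868 -97.41997367 124.5       ] [-40.26936571  19.75564731  49.        ] 44.8542909360609 153.86800845577886
[311.24082726 185.84572156]
[270.90880953 181.3664565 ]
[ 559.46086312 -109.88780005  290.05007434] [3.83677045e-03 9.99992563e-01 3.91159505e-04]
```

Call:
step_arm(commands="0 0.0016 -0.0007 0.018 0; 0 0.0016 -0.0007 0.018 0; 0 0.0016 -0.0007 0.018 0; 0 0.0016 -0.0007 0.018 0; 0 0.0016 -0.0007 0.018 0; 0 0.0016 -0.0007 0.018 0; 0 0.0016 -0.0007 0.018 0; 0 0.0010 -0.0007 0.010 0")

```text
time: 3.82
eef_pos: [553.0, -96.2, 152.8]
ee_rot: [[0.002, 1.0, -0.002], [1.0, -0.002, 0.001], [0.001, -0.002, -1.0]]
force: [-0.9, 0.3, -0.5]
grip_width: 85.4
```

```bash
python3 - <<'E'
from h import *
for _ in range(3):
    i=arm.camera_info('wrist');s=arm.sense();print(s['time'],s['eef_pos'],s['force']);im=arm.camera('wrist')
save(im,'w2')
h=[553.8,-97.3,124.5];print(proj('wrist',h),proj('wrist',[594.2,-117.1,75.5]))
E
```

```text
3.8167 [553.03834875 -96.24928708 152.7722845 ] [-0.88219403  0.30033373 -0.5458599 ]
3.8667 [552.36297225 -96.16912229 151.66689021] [-1.57773625  0.67158393 -2.32536854]
3.9167 [552.94166089 -96.56169853 153.06048552] [-0.47826538 -0.49549608  0.89951331]
[279.98767148 256.00373957] [335.87248905 249.83348291]
```

View pics/w2.png

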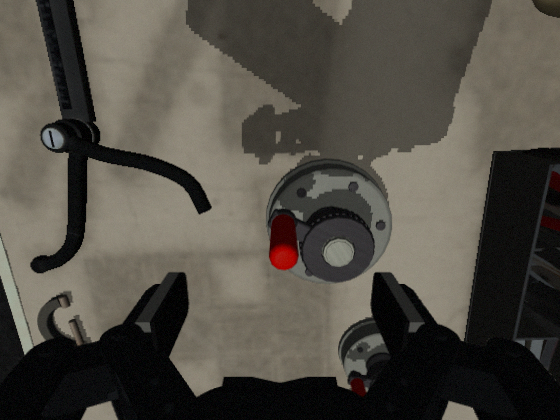

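Call:
step_arm(commands="0 -0.0002 0.0004 0.007 0; 0 -0.0002 0.0004 0.007 0; 0 -0.0002 0.0004 0.007 0; 0 -0.0002 0.0004 0.007 0; 0 -0.0002 0.0004 0.007 0; 0 0 0 0.007 0; 0 0 0 0.006 0; 0 0 0 0.003 0")

```text
time: 4.63
eef_pos: [555.9, -98.7, 102.2]
ee_rot: [[0.004, 1.0, -0.001], [1.0, -0.004, 0.0], [0.0, -0.001, -1.0]]
force: [-0.5, 0.7, -0.3]
grip_width: 85.5
```

```bash
python3 - <<'E'
from h import *
s=arm.sense();print(s['time'],s['eef_pos'],s['force']);im=arm.camera('wrist')
save(im,'w3')
E
```

```text
4.6333 [555.85278974 -98.7245113  102.19446417] [-0.50644931  0.65989457 -0.34018431]
```

View pics/w3.png

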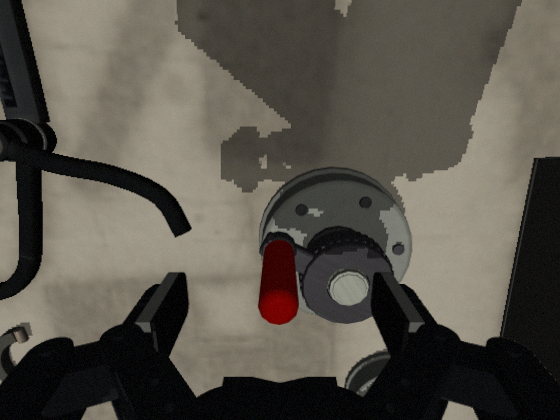

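Call:
step_arm(commands="1 0 0 0 0; 1 0 0 0 0; 1 0 0 0 0; 1 0 0 0 0; 1 0 0 0 0; 1 0 0 0 0; 1 0 0 0 0; 1 0 0 0 0", grip_force=50)

```text
time: 5.35
eef_pos: [556.0, -98.6, 103.5]
ee_rot: [[0.004, 1.0, -0.0], [1.0, -0.004, 0.0], [0.0, -0.0, -1.0]]
force: [-3.1, 2.2, 5.4]
grip_width: 15.6
```

```bash
python3 - <<'E'
from h import *
P=[];F=[]
for _ in range(6):
    s=arm.sense();P.append(s['eef_pos']);F.append(s['force']);im=arm.camera('wrist')
save(im,'w4');print(s['time'],s['grip_width'],np.mean(P,0),np.std(P,0),np.mean(F,0),np.std(F,0))
E
```

```text
5.6 15.69863516835841 [555.99041501 -98.6118765  103.45560142] [0.01940521 0.01099068 0.01226904] [-3.08350212  2.31950744  5.5695382 ] [0.40611692 0.39343058 0.17873481]
```

View pics/w4.png

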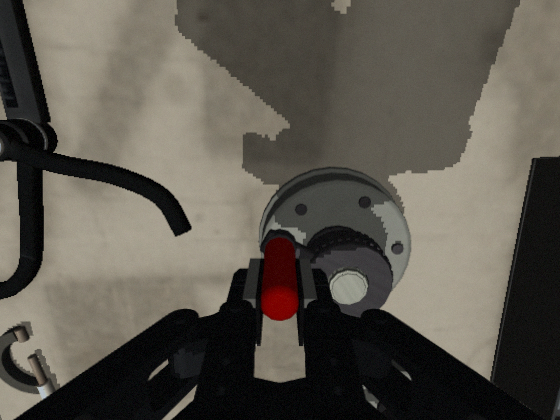

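```bash
cat >> h.py <<'E'
def circ(th0,dth,n=8,r=45.,clo=1,zc=0.0):
    out=[];px=py=pz=0.
    a0=np.radians(th0)
    for k in range(1,n+1):
        a=a0-np.radians(dth*k/n)
        X=r*(np.sin(a)-np.sin(a0));Y=r*(np.cos(a)-np.cos(a0));Z=3*dth*k/n/360
        X,Y,Z=round(X,1),round(Y,1),round(Z,2)
        out.append(f"{clo} {(X-px)/1e3:.4f} {(Y-py)/1e3:.4f} {(Z-pz)/1e3:.5f} 0");px,py,pz=X,Y,Z
    return "; ".join(out)
E
python3 - <<'E'
from h import *
for k in range(8): print(154-45*k,circ(154-45*k,45))
E
```

```text
154 1 0.0039 0.0021 0.00005 0; 1 0.0036 0.0025 0.00004 0; 1 0.0034 0.0029 0.00005 0; 1 0.0031 0.0031 0.00005 0; 1 0.0027 0.0035 0.00004 0; 1 0.0024 0.0037 0.00005 0; 1 0.0021 0.0039 0.00005 0; 1 0.0016 0.0041 0.00005 0
109 1 0.0012 0.0042 0.00005 0; 1 0.0008 0.0044 0.00004 0; 1 0.0004 0.0044 0.00005 0; 1 0.0000 0.0044 0.00005 0; 1 -0.0005 0.0044 0.00004 0; 1 -0.0009 0.0043 0.00005 0; 1 -0.0014 0.0042 0.00005 0; 1 -0.0017 0.0041 0.00005 0
64 1 -0.0021 0.0039 0.00005 0; 1 -0.0025 0.0036 0.00004 0; 1 -0.0029 0.0034 0.00005 0; 1 -0.0031 0.0031 0.00005 0; 1 -0.0035 0.0027 0.00004 0; 1 -0.0037 0.0024 0.00005 0; 1 -0.0039 0.0021 0.00005 0; 1 -0.0041 0.0016 0.00005 0
19 1 -0.0042 0.0012 0.00005 0; 1 -0.0044 0.0008 0.00004 0; 1 -0.0044 0.0004 0.00005 0; 1 -0.0044 0.0000 0.00005 0; 1 -0.0044 -0.0005 0.00004 0; 1 -0.0043 -0.0009 0.00005 0; 1 -0.0042 -0.0014 0.00005 0; 1 -0.0041 -0.0017 0.00005 0
-26 1 -0.0039 -0.0021 0.00005 0; 1 -0.0036 -0.0025 0.00004 0; 1 -0.0034 -0.0029 0.00005 0; 1 -0.0031 -0.0031 0.00005 0; 1 -0.0027 -0.0035 0.00004 0; 1 -0.0024 -0.0037 0.00005 0; 1 -0.0021 -0.0039 0.00005 0; 1 -0.0016 -0.0041 0.00005 0
-71 1 -0.0012 -0.0042 0.00005 0; 1 -0.0008 -0.0044 0.00004 0; 1 -0.0004 -0.0044 0.00005 0; 1 0.0000 -0.0044 0.00005 0; 1 0.0005 -0.0044 0.00004 0; 1 0.0009 -0.0043 0.00005 0; 1 0.0014 -0.0042 0.00005 0; 1 0.0017 -0.0041 0.00005 0
-116 1 0.0021 -0.0039 0.00005 0; 1 0.0025 -0.0036 0.00004 0; 1 0.0029 -0.0034 0.00005 0; 1 0.0031 -0.0031 0.00005 0; 1 0.0035 -0.0027 0.00004 0; 1 0.0037 -0.0024 0.00005 0; 1 0.0039 -0.0021 0.00005 0; 1 0.0041 -0.0016 0.00005 0
-161 1 0.0042 -0.0012 0.00005 0; 1 0.0044 -0.0008 0.00004 0; 1 0.0044 -0.0004 0.00005 0; 1 0.0044 0.0000 0.00005 0; 1 0.0044 0.0005 0.00004 0; 1 0.0043 0.0009 0.00005 0; 1 0.0042 0.0014 0.00005 0; 1 0.0041 0.0017 0.00005 0
```

Call:
step_arm(commands="1 0.0039 0.0021 0.00005 0; 1 0.0036 0.0025 0.00004 0; 1 0.0034 0.0029 0.00005 0; 1 0.0031 0.0031 0.00005 0; 1 0.0027 0.0035 0.00004 0; 1 0.0024 0.0037 0.00005 0; 1 0.0021 0.0039 0.00005 0; 1 0.0016 0.0041 0.00005 0")

```text
time: 6.32
eef_pos: [583.0, -76.3, 102.9]
ee_rot: [[0.003, 1.0, 0.001], [1.0, -0.003, -0.001], [-0.001, 0.001, -1.0]]
force: [0.4, -8.0, -1.0]
grip_width: 15.5
```

Call:
step_arm(commands="1 0.0012 0.0042 0.00005 0; 1 0.0008 0.0044 0.00004 0; 1 0.0004 0.0044 0.00005 0; 1 0.0000 0.0044 0.00005 0; 1 -0.0005 0.0044 0.00004 0; 1 -0.0009 0.0043 0.00005 0; 1 -0.0014 0.0042 0.00005 0; 1 -0.0017 0.0041 0.00005 0")

```text
time: 6.98
eef_pos: [616.0, -78.9, 102.1]
ee_rot: [[0.003, 1.0, -0.002], [1.0, -0.003, -0.001], [-0.001, -0.002, -1.0]]
force: [-6.2, -10.1, 2.2]
grip_width: 15.6
```

```bash
python3 - <<'E'
from h import *
F=[];P=[]
for _ in range(3):
    i=arm.camera_info('wrist');s=arm.sense();F.append(s['force']);P.append(s['eef_pos']);im=arm.camera('wrist')
save(im,'w5');print(np.mean(P,0),np.array(F))
t=arm.camera('top');save(t,'t5')
E
```

```text
[616.31557993 -79.15186262 102.12634746] [[ -6.23245713 -10.07679594   2.23439045]
 [ -6.65825304 -10.96941201   1.3846556 ]
 [ -3.94060273  -9.84326868   2.57474375]]
```

View pics/w5.png

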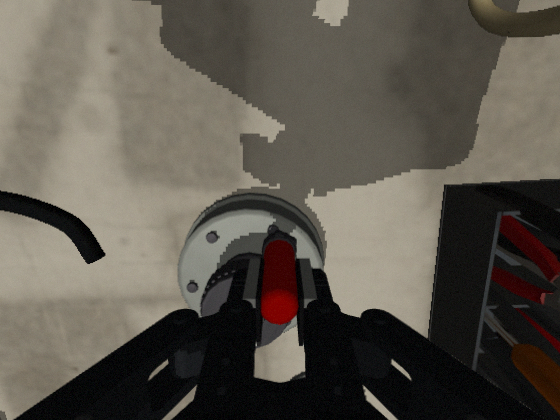

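Call:
step_arm(commands="1 -0.0024 0.0039 0.00005 0; 1 -0.0028 0.0036 0.00004 0; 1 -0.0032 0.0034 0.00005 0; 1 -0.0033 0.0031 0.00005 0; 1 -0.0035 0.0027 0.00004 0; 1 -0.0037 0.0024 0.00005 0; 1 -0.0039 0.0021 0.00005 0; 1 -0.0041 0.0016 0.00005 0")

```text
time: 7.85
eef_pos: [638.5, -105.2, 101.9]
ee_rot: [[0.004, 1.0, -0.002], [1.0, -0.004, 0.0], [0.0, -0.002, -1.0]]
force: [-6.8, -1.2, 5.2]
grip_width: 15.3
```

Call:
step_arm(commands="1 -0.0042 0.0012 0.00005 0; 1 -0.0044 0.0008 0.00004 0; 1 -0.0044 0.0004 0.00005 0; 1 -0.0044 0.0000 0.00005 0; 1 -0.0044 -0.0005 0.00004 0; 1 -0.0043 -0.0009 0.00005 0; 1 -0.0042 -0.0014 0.00005 0; 1 -0.0041 -0.0017 0.00005 0")

```text
time: 8.52
eef_pos: [636.8, -139.2, 101.6]
ee_rot: [[0.004, 1.0, -0.001], [1.0, -0.004, 0.001], [0.001, -0.001, -1.0]]
force: [-3.0, 1.7, 4.1]
grip_width: 15.1
```

Call:
step_arm(commands="1 -0.0039 -0.0021 0.00005 0; 1 -0.0036 -0.0025 0.00004 0; 1 -0.0034 -0.0029 0.00005 0; 1 -0.0031 -0.0031 0.00005 0; 1 -0.0027 -0.0035 0.00004 0; 1 -0.0024 -0.0037 0.00005 0; 1 -0.0021 -0.0039 0.00005 0; 1 -0.0016 -0.0041 0.00005 0")

```text
time: 9.18
eef_pos: [611.1, -162.8, 101.5]
ee_rot: [[0.004, 1.0, 0.001], [1.0, -0.004, -0.0], [-0.0, 0.001, -1.0]]
force: [0.7, 1.3, 2.8]
grip_width: 15.9
```

Call:
step_arm(commands="1 -0.0012 -0.0042 0.00005 0; 1 -0.0008 -0.0044 0.00004 0; 1 -0.0004 -0.0044 0.00005 0; 1 0.0000 -0.0044 0.00005 0; 1 0.0005 -0.0044 0.00004 0; 1 0.0009 -0.0043 0.00005 0; 1 0.0014 -0.0042 0.00005 0; 1 0.0017 -0.0041 0.00005 0")

```text
time: 9.85
eef_pos: [576.3, -160.8, 101.3]
ee_rot: [[0.003, 1.0, 0.0], [1.0, -0.003, -0.001], [-0.001, 0.0, -1.0]]
force: [-1.7, -7.5, 6.6]
grip_width: 15.5
```

Call:
step_arm(commands="1 0.0021 -0.0039 0.00005 0; 1 0.0025 -0.0036 0.00004 0; 1 0.0029 -0.0034 0.00005 0; 1 0.0031 -0.0031 0.00005 0; 1 0.0035 -0.0027 0.00004 0; 1 0.0037 -0.0024 0.00005 0; 1 0.0039 -0.0021 0.00005 0; 1 0.0041 -0.0016 0.00005 0")

```text
time: 10.52
eef_pos: [552.7, -134.3, 100.7]
ee_rot: [[0.004, 1.0, -0.002], [1.0, -0.004, -0.0], [-0.0, -0.002, -1.0]]
force: [-4.4, -2.0, 11.3]
grip_width: 15.4
```

Call:
step_arm(commands="1 0.0042 -0.0012 0.00005 0; 1 0.0044 -0.0008 0.00004 0; 1 0.0044 -0.0004 0.00005 0; 1 0.0044 0.0000 0.00005 0; 1 0.0044 0.0005 0.00004 0; 1 0.0043 0.0009 0.00005 0; 1 0.0042 0.0014 0.00005 0; 1 0.0041 0.0017 0.00005 0")

```text
time: 11.18
eef_pos: [555.2, -99.5, 100.3]
ee_rot: [[0.003, 1.0, -0.001], [1.0, -0.003, 0.0], [0.0, -0.001, -1.0]]
force: [-2.1, 0.9, 7.9]
grip_width: 15.3
```

```bash
python3 - <<'E'
from h import *
s=arm.sense();print(s['time'],s['eef_pos'],s['force'])
for k in range(12): print(154-30*k,circ(154-30*k,30))
E
```

```text
11.1833 [555.21883256 -99.54057559 100.28261672] [-2.05280782  0.93544238  7.94805889]
154 1 0.0026 0.0014 0.00003 0; 1 0.0025 0.0015 0.00003 0; 1 0.0024 0.0017 0.00003 0; 1 0.0023 0.0019 0.00003 0; 1 0.0022 0.0020 0.00004 0; 1 0.0020 0.0021 0.00003 0; 1 0.0019 0.0023 0.00003 0; 1 0.0017 0.0024 0.00003 0
124 1 0.0016 0.0025 0.00003 0; 1 0.0014 0.0026 0.00003 0; 1 0.0012 0.0027 0.00003 0; 1 0.0010 0.0027 0.00003 0; 1 0.0009 0.0028 0.00004 0; 1 0.0007 0.0029 0.00003 0; 1 0.0005 0.0029 0.00003 0; 1 0.0003 0.0029 0.00003 0
94 1 0.0001 0.0029 0.00003 0; 1 -0.0001 0.0030 0.00003 0; 1 -0.0003 0.0029 0.00003 0; 1 -0.0004 0.0029 0.00003 0; 1 -0.0007 0.0029 0.00004 0; 1 -0.0008 0.0028 0.00003 0; 1 -0.0010 0.0028 0.00003 0; 1 -0.0012 0.0027 0.00003 0
64 1 -0.0014 0.0026 0.00003 0; 1 -0.0015 0.0025 0.00003 0; 1 -0.0017 0.0024 0.00003 0; 1 -0.0019 0.0023 0.00003 0; 1 -0.0020 0.0022 0.00004 0; 1 -0.0021 0.0020 0.00003 0; 1 -0.0023 0.0019 0.00003 0; 1 -0.0024 0.0017 0.00003 0
34 1 -0.0025 0.0016 0.00003 0; 1 -0.0026 0.0014 0.00003 0; 1 -0.0027 0.0012 0.00003 0; 1 -0.0027 0.0010 0.00003 0; 1 -0.0028
[... 1008 characters left out ...]
.0012 -0.0027 0.00003 0
-116 1 0.0014 -0.0026 0.00003 0; 1 0.0015 -0.0025 0.00003 0; 1 0.0017 -0.0024 0.00003 0; 1 0.0019 -0.0023 0.00003 0; 1 0.0020 -0.0022 0.00004 0; 1 0.0021 -0.0020 0.00003 0; 1 0.0023 -0.0019 0.00003 0; 1 0.0024 -0.0017 0.00003 0
-146 1 0.0025 -0.0016 0.00003 0; 1 0.0026 -0.0014 0.00003 0; 1 0.0027 -0.0012 0.00003 0; 1 0.0027 -0.0010 0.00003 0; 1 0.0028 -0.0009 0.00004 0; 1 0.0029 -0.0007 0.00003 0; 1 0.0029 -0.0005 0.00003 0; 1 0.0029 -0.0003 0.00003 0
-176 1 0.0029 -0.0001 0.00003 0; 1 0.0030 0.0001 0.00003 0; 1 0.0029 0.0003 0.00003 0; 1 0.0029 0.0004 0.00003 0; 1 0.0029 0.0007 0.00004 0; 1 0.0028 0.0008 0.00003 0; 1 0.0028 0.0010 0.00003 0; 1 0.0027 0.0012 0.00003 0
```

Call:
step_arm(commands="1 0.0026 0.0014 0.00003 0; 1 0.0025 0.0015 0.00003 0; 1 0.0024 0.0017 0.00003 0; 1 0.0023 0.0019 0.00003 0; 1 0.0022 0.0020 0.00004 0; 1 0.0020 0.0021 0.00003 0; 1 0.0019 0.0023 0.00003 0; 1 0.0017 0.0024 0.00003 0")

```text
time: 11.85
eef_pos: [571.0, -82.1, 100.0]
ee_rot: [[0.003, 1.0, -0.001], [1.0, -0.003, 0.0], [0.0, -0.001, -1.0]]
force: [-1.2, 0.7, 5.7]
grip_width: 15.4
```

Call:
step_arm(commands="1 0.0016 0.0025 0.00003 0; 1 0.0014 0.0026 0.00003 0; 1 0.0012 0.0027 0.00003 0; 1 0.0010 0.0027 0.00003 0; 1 0.0009 0.0028 0.00004 0; 1 0.0007 0.0029 0.00003 0; 1 0.0005 0.0029 0.00003 0; 1 0.0003 0.0029 0.00003 0")

```text
time: 12.52
eef_pos: [593.3, -74.9, 99.7]
ee_rot: [[0.004, 1.0, -0.001], [1.0, -0.004, -0.0], [-0.0, -0.001, -1.0]]
force: [-1.8, -2.8, 4.4]
grip_width: 15.5
```

Call:
step_arm(commands="1 0.0001 0.0029 0.00003 0; 1 -0.0001 0.0030 0.00003 0; 1 -0.0003 0.0029 0.00003 0; 1 -0.0004 0.0029 0.00003 0; 1 -0.0007 0.0029 0.00004 0; 1 -0.0008 0.0028 0.00003 0; 1 -0.0010 0.0028 0.00003 0; 1 -0.0012 0.0027 0.00003 0")

```text
time: 13.18
eef_pos: [616.2, -79.5, 99.3]
ee_rot: [[0.004, 1.0, -0.001], [1.0, -0.004, -0.0], [-0.0, -0.001, -1.0]]
force: [-3.7, -5.2, 4.4]
grip_width: 15.2
```

Call:
step_arm(commands="1 -0.0014 0.0026 0.00003 0; 1 -0.0015 0.0025 0.00003 0; 1 -0.0017 0.0024 0.00003 0; 1 -0.0019 0.0023 0.00003 0; 1 -0.0020 0.0022 0.00004 0; 1 -0.0021 0.0020 0.00003 0; 1 -0.0023 0.0019 0.00003 0; 1 -0.0024 0.0017 0.00003 0")

```text
time: 13.85
eef_pos: [633.3, -94.7, 98.9]
ee_rot: [[0.004, 1.0, -0.002], [1.0, -0.004, 0.0], [0.0, -0.002, -1.0]]
force: [-6.1, -2.3, 5.6]
grip_width: 15.4
```

Call:
step_arm(commands="1 -0.0025 0.0016 0.00003 0; 1 -0.0026 0.0014 0.00003 0; 1 -0.0027 0.0012 0.00003 0; 1 -0.0027 0.0010 0.00003 0; 1 -0.0028 0.0009 0.00004 0; 1 -0.0029 0.0007 0.00003 0; 1 -0.0029 0.0005 0.00003 0; 1 -0.0029 0.0003 0.00003 0")

```text
time: 14.52
eef_pos: [640.9, -116.4, 98.8]
ee_rot: [[0.004, 1.0, -0.002], [1.0, -0.004, 0.001], [0.001, -0.002, -1.0]]
force: [-4.9, 1.1, 5.5]
grip_width: 15.8
```

Call:
step_arm(commands="1 -0.0029 0.0001 0.00003 0; 1 -0.0030 -0.0001 0.00003 0; 1 -0.0029 -0.0003 0.00003 0; 1 -0.0029 -0.0004 0.00003 0; 1 -0.0029 -0.0007 0.00004 0; 1 -0.0028 -0.0008 0.00003 0; 1 -0.0028 -0.0010 0.00003 0; 1 -0.0027 -0.0012 0.00003 0")

```text
time: 15.18
eef_pos: [636.9, -139.1, 98.7]
ee_rot: [[0.004, 1.0, -0.001], [1.0, -0.004, 0.001], [0.001, -0.001, -1.0]]
force: [-2.1, 4.2, 6.3]
grip_width: 15.3
```

Call:
step_arm(commands="1 -0.0026 -0.0014 0.00003 0; 1 -0.0025 -0.0015 0.00003 0; 1 -0.0024 -0.0017 0.00003 0; 1 -0.0023 -0.0019 0.00003 0; 1 -0.0022 -0.0020 0.00004 0; 1 -0.0020 -0.0021 0.00003 0; 1 -0.0019 -0.0023 0.00003 0; 1 -0.0017 -0.0024 0.00003 0")

```text
time: 15.85
eef_pos: [622.9, -156.4, 98.8]
ee_rot: [[0.004, 1.0, 0.002], [1.0, -0.004, 0.001], [0.001, 0.002, -1.0]]
force: [4.1, 6.8, 6.0]
grip_width: 15.0
```

```bash
python3 - <<'E'
from h import *
for _ in range(3):
    s=arm.sense();p=s['eef_pos'][:2]-[596.2,-118.9];a=np.arctan2(p[1],p[0]);f=s['force']
    print(s['time'],np.degrees(a),np.hypot(*p),f,'tan',f[0]*np.sin(a)-f[1]*np.cos(a));arm.camera('top')
E
```

```text
15.85 -54.52741255028629 46.01035211242821 [4.05861252 6.83420126 5.99768676] tan -7.271285129028051
15.9 -55.096831132881306 46.04337217289584 [4.93637485 7.65115929 5.4478087 ] tan -8.426347147347908
15.95 -54.894167991062965 46.01103164768012 [3.00355573 6.89299982 5.42152079] tan -6.421267574717628
```

Call:
step_arm(commands="0 0 0 0 0; 0 0 0 0 0; 0 0 0 0 0; 0 0 0 0 0; 0 0 0 -0.004 0; 0 0 0 -0.010 0; 0 0 0 -0.02 0; 0 0 0 -0.03 0")

```text
time: 16.67
eef_pos: [620.4, -156.8, 161.9]
ee_rot: [[0.004, 1.0, -0.004], [1.0, -0.004, 0.001], [0.001, -0.004, -1.0]]
force: [0.4, -0.4, 0.1]
grip_width: 85.6
```

```bash
python3 - <<'E'
from h import *
s=arm.sense();print(s['time'],s['eef_pos'],s['force'],s['grip_width'])
save(arm.camera('wrist'),'w6');im=arm.camera('top');save(im,'t6')
cv2.imwrite('pics/t6c.png',cv2.resize(im[140:240,170:390,::-1],(792,360),interpolation=cv2.INTER_CUBIC))
E
```

```text
16.6667 [ 620.39987065 -156.77608345  161.88057737] [ 0.38921736 -0.361011    0.14954557] 85.55525075155721
```

View pics/w6.png

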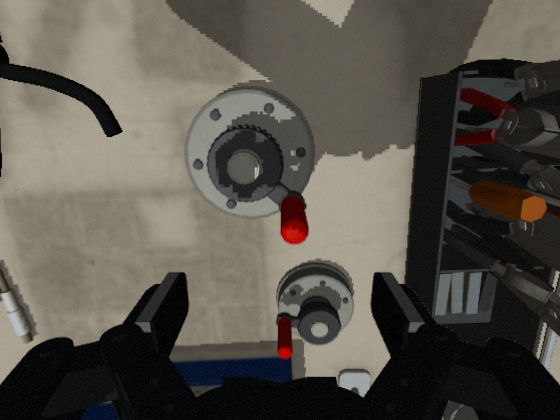

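View pics/t6c.png

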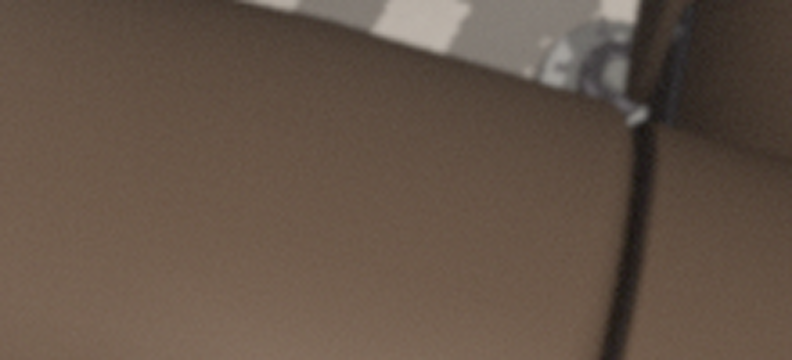

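```bash
python3 - <<'E'
from h import *
h=atz('wrist',(294,229),119.8);print('handle',h,np.degrees(np.arctan2(h[1]+118.9,h[0]-596.2)),np.hypot(h[1]+118.9,h[0]-596.2))
f=lambda u:(150+u[0]/2.8,100+u[1]/2.8)
r=atz('top',f((300,253)),23);g=atz('top',f((124,273)),23);k=atz('top',f((204,257)),52.5);kf=atz('top',f((204,264)),24.5)
print(r,g,k,kf,np.degrees(np.arctan2(*(g-r)[1::-1])),np.hypot(*(g-r)[:2]))
s=arm.sense();m=(r+g)/2
plan(s['eef_pos'],s['ee_rot'],[470,185,240],16,0)
E
```

```text
handle [ 633.10690823 -149.42836235  119.8       ] -39.59660123010493 47.89677215766559
[530.65986439 103.82222346  23.        ] [515.89093559 271.16130397  23.        ] [523.93786689 191.27332678  52.5       ] [522.24427585 194.95535626  24.5       ] 95.0437135092262 167.9895506406725
0 0.0214 -0.0097 -0.0046 0; 0 0.0214 -0.0097 -0.0046 0; 0 0.0214 -0.0097 -0.0046 0; 0 0.0214 -0.0097 -0.0046 0; 0 0.0214 -0.0097 -0.0046 0; 0 0.0214 -0.0097 -0.0046 0; 0 0.0214 -0.0097 -0.0046 0; 0 0.0214 -0.0097 -0.0046 0
0 0.0214 -0.0097 -0.0046 0; 0 0.0214 -0.0097 -0.0046 0; 0 0.0214 -0.0097 -0.0046 0; 0 0.0214 -0.0097 -0.0046 0; 0 0.0214 -0.0097 -0.0046 0; 0 0.0214 -0.0097 -0.0046 0; 0 0.0214 -0.0097 -0.0046 0; 0 0.0214 -0.0097 -0.0046 0
```

Call:
step_arm(commands="0 0.0217 -0.0061 -0.005 0; 0 0.0217 -0.0061 -0.005 0; 0 0.0217 -0.0061 -0.005 0; 0 0.0217 -0.0061 -0.005 0; 0 0.0217 -0.0061 -0.005 0; 0 0.0217 -0.0061 -0.005 0; 0 0.0217 -0.0061 -0.005 0; 0 0.0217 -0.0061 -0.005 0")

```text
time: 17.43
eef_pos: [573.3, 17.6, 203.3]
ee_rot: [[0.004, 1.0, 0.001], [1.0, -0.004, -0.0], [-0.0, 0.001, -1.0]]
force: [0.6, 0.6, 0.7]
grip_width: 85.4
```

Call:
step_arm(commands="0 0.0217 -0.0061 -0.005 0; 0 0.0217 -0.0061 -0.005 0; 0 0.0217 -0.0061 -0.005 0; 0 0.0217 -0.0061 -0.005 0; 0 0.0217 -0.0061 -0.005 0; 0 0.0217 -0.0061 -0.005 0; 0 0.0217 -0.0061 -0.005 0; 0 0.0217 -0.0061 -0.005 -5.2")

```text
time: 18.1
eef_pos: [525.0, 191.4, 243.4]
ee_rot: [[-0.085, 0.996, 0.001], [0.996, 0.085, 0.0], [0.0, 0.001, -1.0]]
force: [0.2, 0.2, -0.8]
grip_width: 85.6
```

```bash
python3 - <<'E'
from h import *
arm.camera('top');arm.camera('top')
s=arm.sense();print(s['time'],s['eef_pos'],s['ee_rot'],s['force'])
im=arm.camera('wrist');save(im,'w7')
for l in('verdict_top','green_end','red_end'):
    print(l,[(np.round(d['rect']).tolist(),round(d['confidence'],2)) for d in arm.find_in('wrist',l)])
E
```

```text
18.2 [525.0454602  193.03383661 243.84949643] [[-9.27535789e-02  9.95687843e-01  1.57903500e-03]
 [ 9.95688619e-01  9.27518682e-02  1.12432628e-03]
 [ 9.73019562e-04  1.67651246e-03 -9.99998121e-01]] [ 0.50457602 -1.42776316 -0.12946203]
verdict_top [([282.0, 178.0, 27.0, 28.0], 0.73)]
green_end [([281.0, 175.0, 50.0, 173.0], 0.95)]
red_end [([279.0, 175.0, 48.0, 170.0], 0.61)]
```

View pics/w7.png

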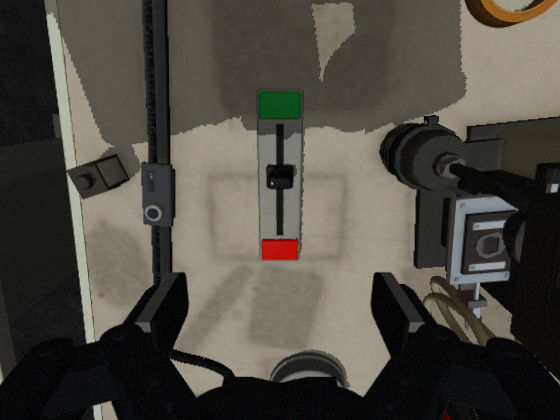

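```bash
python3 - <<'E'
from h import *
k=atz('wrist',(281,183),52.5);r=atz('wrist',(280,249.5),23);g=atz('wrist',(279.5,105.5),23)
s=arm.sense();print(s['eef_pos'],k,r,g,np.degrees(np.arctan2(*(g-r)[1::-1])),np.hypot(*(g-r)[:2]))
R=np.array(s['ee_rot']);print(R.T@(k-s['eef_pos']),R.T@(r-k))
im=cv2.imread('pics/w7.png')[80:270,220:340];cv2.imwrite('pics/w7z.png',cv2.resize(im,None,fx=3,fy=3,interpolation=cv2.INTER_CUBIC))
E
```

```text
[525.50122649 189.81515787 242.55687914] [526.5580592  192.12999865  52.5       ] [533.35603847 102.73129044  23.        ] [518.51457783 267.15811768  23.        ] 95.15764346176398 165.09527694518187
[  2.24965689   1.25547932 190.05645348] [-89.64715858  -0.88566989  29.51599733]
```

View pics/w7z.png

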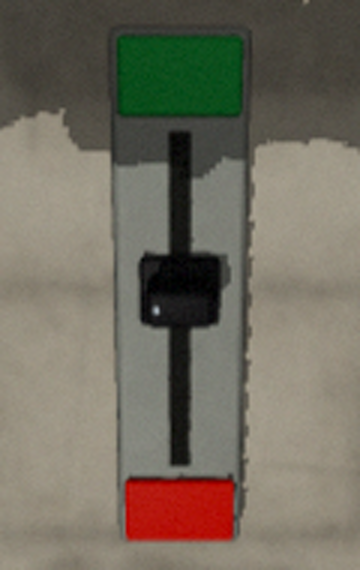

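Call:
step_arm(commands="0 0.0004 0.0002 0.022 0; 0 0.0004 0.0002 0.022 0; 0 0.0004 0.0002 0.022 0; 0 0.0004 0.0002 0.022 0; 0 0.0003 0.0001 0.022 0; 0 0.0003 0 0.022 0; 0 0 0 0.018 0; 0 0 0 0.010 0")

```text
time: 19.07
eef_pos: [525.4, 191.4, 80.4]
ee_rot: [[-0.085, 0.996, -0.002], [0.996, 0.085, -0.001], [-0.001, -0.003, -1.0]]
force: [-0.0, 0.5, -0.1]
grip_width: 85.0
```

```bash
python3 - <<'E'
from h import *
s=arm.sense();print(s['time'],s['eef_pos'],s['force'])
im=arm.camera('wrist');save(im,'w8');print(arm.sense()['eef_pos'],proj('wrist',[526.5,192.1,52.5]))
E
```

```text
19.0667 [525.38417849 191.41525285  80.3917882 ] [-0.02359458  0.4936865  -0.06286655]
[524.96222306 191.39251102  79.58807268] [283.20961851 256.75607072]
```

View pics/w8.png

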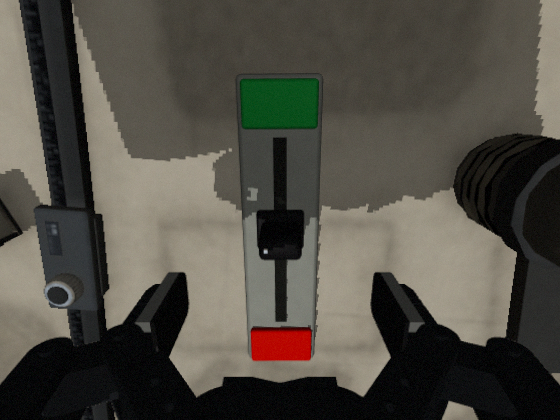

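Call:
step_arm(commands="0 0 0 0.008 0; 0 0 0 0.008 0; 0 0 0 0.008 0; 0 0 0 0.007 0; 0 0 0 0.005 0; 0 0 0 0.002 0; 1 0 0 0 0; 1 0 0 0 0", grip_force=30)

```text
time: 19.78
eef_pos: [526.2, 192.8, 44.6]
ee_rot: [[-0.087, 0.996, 0.0], [0.996, 0.087, 0.0], [0.0, 0.0, -1.0]]
force: [-0.1, -0.1, -0.0]
grip_width: 64.2
```

Call:
step_arm(commands="1 0 0 0 0; 1 0 0 0 0; 1 0 0 0 0; 1 0 0 0 0; 1 0 0 0 0; 1 0 0 0 0; 1 0 0 0 0; 1 0 0 0 0")

```text
time: 20.45
eef_pos: [525.7, 192.7, 45.0]
ee_rot: [[-0.087, 0.996, -0.001], [0.996, 0.087, -0.0], [-0.0, -0.001, -1.0]]
force: [-4.8, -0.2, 9.7]
grip_width: 23.2
```

Call:
step_arm(commands="1 -0.004 0 0 0; 1 -0.006 0 0 0; 1 -0.006 0 0 0; 1 -0.006 0 0 0; 1 -0.006 0 0 0; 1 -0.006 0 0 0; 1 -0.006 0 0 0; 1 -0.005 0 0 0")

```text
time: 21.12
eef_pos: [529.8, 147.6, 45.0]
ee_rot: [[-0.087, 0.996, -0.0], [0.996, 0.087, 0.0], [0.0, -0.0, -1.0]]
force: [-4.1, 1.2, 7.9]
grip_width: 23.5
```

Call:
step_arm(commands="1 -0.002 0 0 0; 1 -0.001 0 0 0; 1 -0.001 0 0 0; 1 -0.001 0 0 0; 1 0 0 0 0; 1 0 0 0 0; 1 0 0 0 0; 1 0 0 0 0")

```text
time: 21.78
eef_pos: [530.3, 142.8, 45.0]
ee_rot: [[-0.087, 0.996, -0.0], [0.996, 0.087, -0.0], [-0.0, -0.0, -1.0]]
force: [-4.1, -2.1, 9.6]
grip_width: 23.3
```

Call:
step_arm(commands="1 -0.001 0 0 0; 1 -0.001 0 0 0; 1 -0.001 0 0 0; 1 0 0 0 0; 1 0 0 0 0; 1 0 0 0 0; 1 0 0 0 0; 1 0 0 0 0")

```text
time: 22.45
eef_pos: [530.5, 140.3, 45.0]
ee_rot: [[-0.087, 0.996, -0.0], [0.996, 0.087, 0.0], [0.0, -0.0, -1.0]]
force: [-3.8, 5.4, 7.6]
grip_width: 23.3
```

```bash
python3 - <<'E'
from h import *
for _ in range(3):
    s=arm.sense();print(s['time'],s['eef_pos'],s['force']);im=arm.camera('wrist')
save(im,'w9')
E
```

```text
22.45 [530.48192266 140.27798253  44.9665302 ] [-3.82478507  5.44183622  7.62621724]
22.5 [530.51385173 140.28536254  44.97669464] [-4.68966941  6.03705847  8.40993841]
22.55 [530.51085243 140.28273497  44.96169593] [-4.19526844  5.78949156  9.02435807]
```

View pics/w9.png

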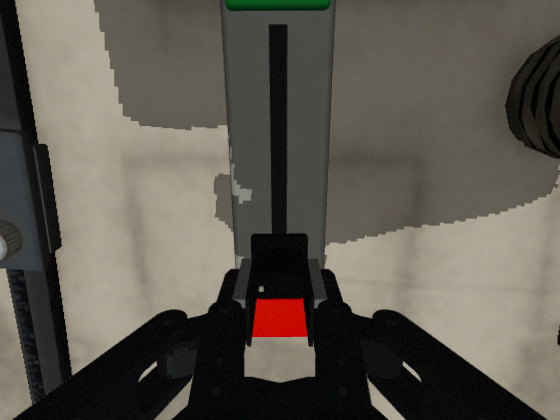

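Call:
step_arm(commands="1 -0.0005 0 0 0; 1 -0.0005 0 0 0; 1 -0.0005 0 0 0; 1 0 0 0 0; 1 0 0 0 0; 1 0 0 0 0; 1 0 0 0 0; 1 0 0 0 0")

```text
time: 23.27
eef_pos: [530.5, 139.9, 44.9]
ee_rot: [[-0.087, 0.996, -0.0], [0.996, 0.087, 0.001], [0.001, 0.0, -1.0]]
force: [-6.0, 19.3, 6.8]
grip_width: 23.1
```

Call:
step_arm(commands="0 0 0 0 0; 0 0 0 0 0; 0 0 0 0 0; 0 0 0 0 0; 0 0 0 0 0; 0 0 0 -0.01 0; 0 0 0 -0.03 0; 0 0 0 -0.04 0")

```text
time: 23.93
eef_pos: [529.0, 137.9, 123.8]
ee_rot: [[-0.087, 0.996, -0.005], [0.996, 0.087, -0.001], [-0.001, -0.005, -1.0]]
force: [0.1, -0.1, -0.1]
grip_width: 85.5
```

Call:
step_arm(commands="0 0 0 -0.04 0; 0 0 0 -0.04 0; 0 0 0 -0.03 0; 0 0 0 -0.02 0; 0 0 0 0 0; 0 0 0 0 0; 0 0 0 0 0; 0 0 0 0 0")

```text
time: 24.6
eef_pos: [530.2, 138.2, 253.6]
ee_rot: [[-0.087, 0.996, -0.002], [0.996, 0.087, -0.0], [-0.0, -0.002, -1.0]]
force: [0.6, -1.0, 0.1]
grip_width: 85.1
```

```bash
python3 - <<'E'
from h import *
s=arm.sense();print(s['time'],s['eef_pos'],s['force'],s['grip_width'])
save(arm.camera('wrist'),'w10')
im=cv2.imread('pics/w10.png')[40:340,180:400];cv2.imwrite('pics/w10z.png',cv2.resize(im,None,fx=1.9,fy=1.9,interpolation=cv2.INTER_CUBIC))
save(arm.camera('scene'),'s10');b=cv2.imread('pics/s10.png')[170:310,150:450]
cv2.imwrite('pics/s10c.png',cv2.resize(b,(780,364),interpolation=cv2.INTER_CUBIC))
E
```

```text
24.6 [530.18253787 138.22244421 253.5898316 ] [ 0.61327541 -0.9542568   0.14972455] 85.12135941241283
```

View pics/w10z.png

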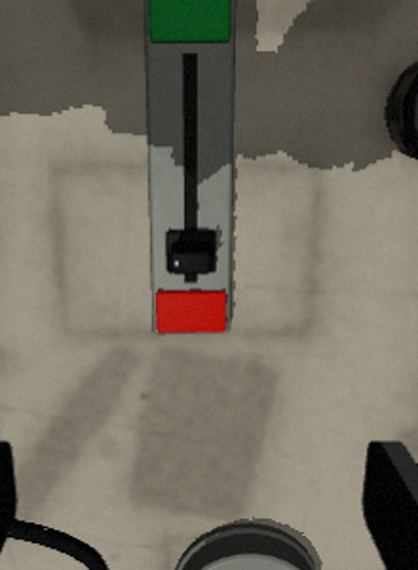

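View pics/s10c.png

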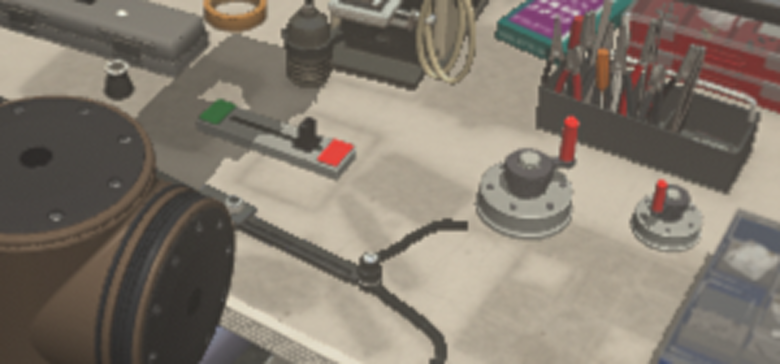

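```bash
python3 - <<'E'
from h import *
print(arm.close_job(),arm.sense()['time'])
E
```

```text
the job is handed in; nothing more can be done
the job is handed in; nothing more can be done
```

I screwed the ring down until it clearly turned harder, then slid the black knob to the red end. I handed the job in at about 24.7 s of robot time.

- **Feel at the handle:** the drag was about 1 N (−0.5 to 2 N) while it turned freely. It was about 3 N at 540° and 6.4–8.4 N at 570°, so I stopped there, about 6 N over free turning.
- **Turns counted:** that puts the touch at about 1.5 turns (roughly 530–535°). This is fewer than two, so the verdict is red.
- **Verdict slide:** the knob met its stop, with the force rising to 19 N for the last 0.4 mm. In the last pictures it stands at the red end, with about 12 mm between its foot and the red block, as it should be. The gripper is clear of everything.

**Less certain points:**
- **Stud axis:** my first estimate was about 1 mm off, which gave sideways forces of up to 12 N at the handle early in the first turn. I corrected it during that turn. The drag figures count only the force along the direction of turning.
- **Spring-back:** after release the handle went back by about 15°. That figure comes from a single picture, where the handle came out 3 mm too far from the axis, so it is rough. The seat should still be shifted by about 0.1 mm, within the allowed range, but I could not measure it directly.

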